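# Feed a sweets box past the spring stop

## Robot

A 6-joint arm with a two-finger parallel gripper is mounted at the origin on a cart in front of the work surface, level with it; the furniture and walls round the work are solid. World frame = base frame: x ahead of the robot, y to its left, z up, the work surface at z = 0. Lengths are in m, angles in rad, forces in N, time in s.
With the tool pointing down it reaches from about 0.35 to 0.95 m from the base axis. Payload 17.4 kg.
Tool frame: the origin (TCP) lies between the finger pads; the fingertips stand 14 mm ahead of it and the grasp point (between the pads) lies 5 mm behind it (bot.tips_ahead is the distance from the TCP to the fingertips, in m); z points along the fingers, y is the line along which they close (so a half turn about z gives the same grasp; the last joint's range is limited). The gripper opens to 93 mm and grips with 3 to 60 N. Pads are 15 mm wide; open, the fingers measure 128 mm over their backs; the gripper's body (75 mm by 188 mm) begins 65 mm behind the grasp point.
Start: joints at [1.112, 0.116, 1.442, -0, 1.584, -0.038], TCP at [0.276, 0.616, 0.233] pointing down, gripper open.
Joint ranges: [-2.83, 2.83], [-0.83, 2.19], [0.07, 2.5], [-1.14, 4.28], [0.01, 3], [-2.97, 2.97]. Speed limits (rad/s): [1.89, 1.89, 2.22, 3.14, 3.14, 3.14].

## Interface

Orientations are given as a 3x3 rotation matrix whose columns are the frame's x, y, z axes.
In Python, from station import bot gives the robot as it stands.
- The arm moves only by the shell command python3 -m crank 'ROWS' [FORCE]. ROWS is a JSON object of lists of equal length, an entry for each row: "claw": the closure, from 0 (fully open) to 1 (shut); "slide": the shift along the tool's x, y, z in mm, a list of three; "dr": the turn, a rotation vector about the tool's x, y, z in rad, a list of three. A call has 1 to 12 rows; each row is the pose to reach, as a shift and turn from the pose commanded when the call began, along the tool's axes at that moment; what a row does not reach only later rows make up. A row lasts 1/8 s, in which the tool goes at most 62.5 mm and 10.7 degrees, less where a joint would pass 70% of its speed; a pose out of reach is approached as far as the arm can. A call with a gripper value outside its range is refused whole. The fingers move at their own pace and stop on an object; FORCE is the grip in N (left out, the last holds). Time passes only in rows, so rows that repeat a pose let the fingers close. It gives the time, the measured TCP pose, the force, the opening and the grip force at its end, in the units of the state.
- bot.get_obs(): the state, without advancing time (a new reading comes with each control period).
- bot.camera(name): name is "side" or "top"; returns (picture, depth): 384x512x3 uint8, red, green, blue; 384x512 float32, m along the optical axis (not along the pixel's ray), 0 where there is no reading.
- bot.camera_model(name): a dict with "fx", "fy", "cx", "cy" (pixels), "R" (3x3) and "t" (3): a world point X has camera coordinates R X + t. Camera axes: x right, y down, z forward; pixel columns grow to the right and rows downward; lengths in m; the calibration is good to about 2 mm. A picture is of the moment at which its call begins. camera_model takes no time and is no camera call.
- bot.sign_off(): hands the job in; it is judged then, once.
The state is a dict: "time": time; "joints": joint angles; "joint_velocities": joint speeds; "tau": joint torques, N m; "position": TCP position; "tool_rot": TCP orientation; "wrist_force": force on the tool from outside, world axes, zero at the start; "moment": the same for the moment, N m; "gripper_width": opening from 0.0 (shut) to 1.0 (fully open); "gripper_force": force on a finger pad.
Only numpy, scipy, OpenCV 4.12 (cv2) and the standard library are available. Lean on these libraries where they do the work, as an engineer would, in place of code of your own. Each camera call takes 0.05 s, during which the arm holds its last target. There are 200 camera calls.

## Task

Push the gold sweets box along the counter lane into the pocket at its far end: press the red spring plate down so that its two stop pins sink, and keep it down while you slide the box right past the pins, then let go so that the pins spring up behind it. Only press and push, do not lift or tip the box, and leave the things around the lane where they are.

Things in the scene. Friction and masses are not known exactly. Their poses are not given: they have to be found in the camera images.
- lane: fixed feed lane: pale wooden side walls 50 mm high (112 mm apart outside, 100 inside), two grey ledges 18 mm wide along them that carry the box (tops 30 mm above the counter), a 65 mm slot between. Origin: counter height, midway between the stop pins. +x runs along the lane to the pocket, away from the robot (yaw within 0.5 rad). Lane from x = -190 mm (open end) to +110 mm
- pocket (a point): middle of the pocket at ledge height, lane x = +54 mm: the space between the pins and the wooden end wall (inner face at lane x = +104 mm). The box is home when its rear face has passed the pins: box centre at lane x = +36 to +74 mm
- stop (a joint): spring stop, slides straight down: 0 = up, grows as pressed, 0.015 m = on its end stop. About 5 N to start, 9 N fully down; springs back when let go. It carries two black pins, 8 mm diameter, at lane x = 0, y = +40 and -40 mm, standing 10 mm out of the ledges when up to block the box, below the ledges from 0.010 m down. Let up early they jam under the box
- stop_pad (a point): point on top of the stop's red plate, on its centre line at lane x = -135 mm, always free behind the box; moves with the plate. The plate is 56 mm wide and runs from lane x = -175 to +40 mm in the slot, under the box; its top is 27 mm above the counter when up. It sinks level wherever it is pressed, and a fingertip can slide along it between the pins
- sweets_box: gold and brown sweets box, 60 mm along the lane (its x), 96 mm across (y), 28 mm high, about 110 g, loose on the ledges. Origin: centre of its underside, 30 mm above the counter. Starts behind the pins (centre at lane x = -70 to -40 mm), square to the lane
- striped_box: bystander: loose red and white striped sweets box, 121x69x33 mm, on the counter to the left of the lane; origin at the centre of its underside
- eraser: bystander: loose white eraser 51x22x13 mm on the counter to the right of the lane; origin at the centre of its underside
- spool: bystander: loose white spool of gold ribbon, 60 mm diameter, 24 mm high, on the counter to the right of the lane; origin at the centre of its underside
Not all that is in view belongs to the job. There is more than one size of the sweets_box; the job needs the middle-sized.

How it is judged:
By the outcome, as a careful person would: the job done as asked, in the order asked, and still so for the second after the job is handed in, with the robot touching nothing.
It also fails if it takes over 43 s, if anything falls off the work surface, if the arm or the gripper's body presses on something with over 40 N, if the wrist force passes 120 N, or if a joint passes its speed limit or range.

## Working session

There is one attempt and no reset: what is moved stays moved. The work goes in short steps, Python scripts to look and compute and a shell command to move; the robot and the scene stay as the last step left them, time stands still between calls to the robot, and variables do not carry over. Pictures are saved under pics/ and viewed, at most 10 in all, crops included, and the job is handed in when it is done.

```bash
mkdir -p pics; cat > h.py <<'E'
import numpy as np, cv2
from station import bot
def save(n,f):
    p,d=bot.camera(n); cv2.imwrite(f,p[:,:,::-1]); np.save(f'{n}.npy',d); np.save(f'{n}_p.npy',p); return p,d
def ray(n,u,v,z):
    m=bot.camera_model(n);R=np.array(m['R']);t=np.array(m['t'])
    o=-R.T@t; d=R.T@np.array([(u-m['cx'])/m['fx'],(v-m['cy'])/m['fy'],1])
    return o+d*(z-o[2])/d[2]
def pt(n,u,v,d):
    m=bot.camera_model(n);R=np.array(m['R']);t=np.array(m['t'])
    return R.T@(np.array([(u-m['cx'])/m['fx']*d,(v-m['cy'])/m['fy']*d,d])-t)
E
python3 - <<'E'
from h import *
save('top','pics/top1.png');save('side','pics/side1.png')
o=bot.get_obs();print(o['position'],np.round(o['tool_rot'],3),o['gripper_width'],o['time'])
for n in('top','side'):
    m=bot.camera_model(n);print(n,-np.array(m['R']).T@np.array(m['t']),np.round(m['R'],2).tolist(),m['fx'])
E
```

```text
[0.27568167 0.61595505 0.23199905] [[-0.913  0.408 -0.   ]
 [ 0.408  0.913 -0.001]
 [ 0.    -0.001 -1.   ]] 1.004156212014466 0.1
top [0.35146853 0.00963474 0.89312094] [[0.01, -1.0, -0.01], [-0.99, -0.01, -0.16], [0.16, 0.01, -0.99]] 375.14209517098135
side [ 0.20647326 -0.80265794  0.51773472] [[0.95, -0.33, 0.0], [-0.15, -0.43, -0.89], [0.29, 0.84, -0.46]] 434.1966682749302
```

View pics/top1.png

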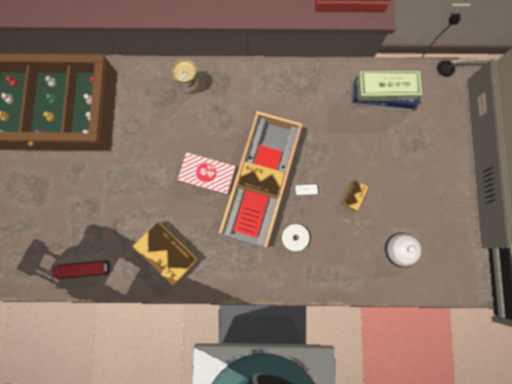

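View pics/side1.png

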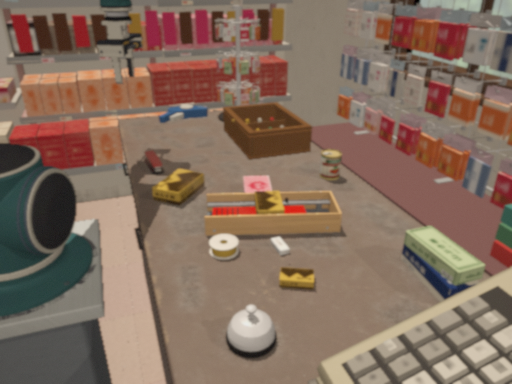

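The top view shows three gold boxes: a big one at (165,252), a small one at (355,195), and one in the lane at (260,178). The lane one is the middle size and sits between the two visible red plate areas, so it fits the description. The lane runs from (245,240) to (280,118). I'll measure it and confirm with a crop.

```bash
python3 - <<'E'
from h import *
p=np.load('top_p.npy');d=np.load('top.npy')
hsv=cv2.cvtColor(p,cv2.COLOR_RGB2HSV)
roi=np.zeros(d.shape,bool);roi[105:252,215:308]=1
def pts(mask):
    v,u=np.nonzero(mask&roi&(d>0)); return np.array([pt('top',a,b,d[b,a]) for a,b in zip(u,v)]),u,v
P,u,v=pts(np.ones_like(roi))
for s in [(238,165),(270,135),(251,215),(262,180),(228,205),(268,157)]:print(s,p[s[1],s[0]],hsv[s[1],s[0]],np.round(pt('top',*s,d[s[1],s[0]]),3))
H,S,V=[hsv[...,i][v,u] for i in range(3)]
# walls: height 44..56 mm and woodlike
w=(P[:,2]>.043)&(P[:,2]<.056)&(S<150)&(H>8)&(H<25)
r=cv2.minAreaRect(P[w][:,:2].astype(np.float32)*1000);print('wall',w.sum(),r,np.median(P[w][:,2]))
g=(P[:,2]>.05)&(P[:,2]<.07)&(((H>18)&(H<32)&(S>150)))
r=cv2.minAreaRect(P[g][:,:2].astype(np.float32)*1000);print('gold',g.sum(),r,np.median(P[g][:,2]))
red=((H<6)|(H>174))&(S>170)
print('red z',np.percentile(P[red][:,2],[10,50,90]))
c=cv2.resize(p[105:252,175:308],None,fx=4,fy=4,interpolation=cv2.INTER_CUBIC);cv2.imwrite('pics/crop1.png',c[:,:,::-1])
E
```

```text
Traceback (most recent call last):
  File "h.py", line 10, in pt
    m=bot.camera_model(n);R=np.array(m['R']);t=np.array(m['t'])
ValueError: time passes only in moves, steps and waits
```

```bash
cat > h.py <<'E'
import numpy as np, cv2
from station import bot
M={n:bot.camera_model(n) for n in('top','side')}
def save(n,f):
    p,d=bot.camera(n); cv2.imwrite(f,p[:,:,::-1]); np.save(f'{n}.npy',d); np.save(f'{n}_p.npy',p); return p,d
def _d(n,u,v):
    m=M[n];R=np.array(m['R']);t=np.array(m['t'])
    u=np.asarray(u,float);v=np.asarray(v,float)
    return -R.T@t, np.stack([(u-m['cx'])/m['fx'],(v-m['cy'])/m['fy'],u*0+1],-1)@R
def ray(n,u,v,z):
    o,d=_d(n,u,v); return o+d*((z-o[2])/d[...,2])[...,None]
def pt(n,u,v,dep):
    o,d=_d(n,u,v); return o+d*np.asarray(dep)[...,None]
E
python3 - <<'E'
from h import *
p=np.load('top_p.npy');d=np.load('top.npy')
hsv=cv2.cvtColor(p,cv2.COLOR_RGB2HSV)
roi=np.zeros(d.shape,bool);roi[105:252,215:308]=1
v,u=np.nonzero(roi&(d>0)); P=pt('top',u,v,d[v,u])
for s in [(238,165),(251,215),(262,180),(228,205),(268,157)]:print(s,p[s[1],s[0]],hsv[s[1],s[0]],np.round(pt('top',*s,d[s[1],s[0]]),3))
H,S,V=[hsv[...,i][v,u] for i in range(3)]
w=(P[:,2]>.043)&(P[:,2]<.056)&(S<150)&(H>8)&(H<25)
r=cv2.minAreaRect(P[w][:,:2].astype(np.float32)*1000);print('wall',w.sum(),r,np.median(P[w][:,2]))
g=(P[:,2]>.05)&(P[:,2]<.07)
r=cv2.minAreaRect(P[g][:,:2].astype(np.float32)*1000);print('gold',g.sum(),r,np.median(P[g][:,2]))
red=((H<6)|(H>174))&(S>170)
print('red z',np.percentile(P[red][:,2],[10,50,90]))
c=cv2.resize(p[105:252,175:308],None,fx=4,fy=4,interpolation=cv2.INTER_CUBIC);cv2.imwrite('pics/crop1.png',c[:,:,::-1])
E
```

```text
(238, 165) [139 118 101] [ 13  70 139] [ 0.568  0.068 -0.001]
(251, 215) [180  62  59] [  1 171 180] [0.443 0.033 0.031]
(262, 180) [149 116  64] [ 18 145 149] [0.52  0.009 0.059]
(228, 205) [231 189 136] [ 17 105 231] [0.463 0.085 0.049]
(268, 157) [233  65  61] [  1 188 233] [ 0.582 -0.005  0.026]
wall 913 ((530.3404541015625, 9.52191162109375), (112.17735290527344, 299.9574279785156), 74.16585540771484) 0.04977850982769605
gold 1450 ((530.238525390625, 9.410491943359375), (111.34300994873047, 297.6580505371094), 74.27809143066406) 0.05795282206749092
red z [0.02548806 0.02737005 0.02927792]
```

View pics/crop1.png

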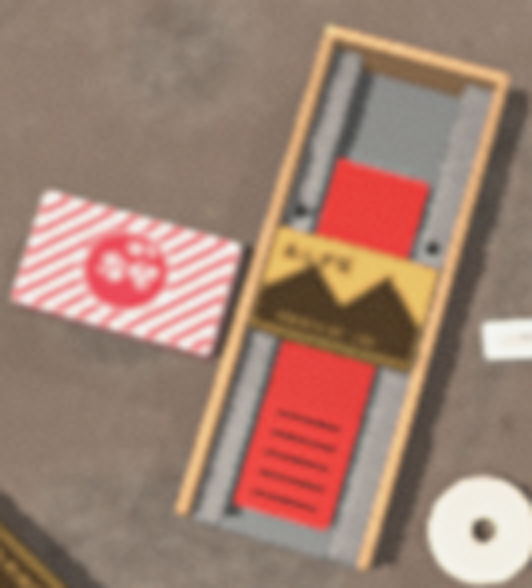

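The crop confirms it: the gold box (crop (343,298)) spans the lane just behind the two black pins (302,210) and (433,247). The 112x300 mm wall fit gives lane yaw of -0.276 and an origin of about (0.569,-0.001). I'll close the fingers and move over the pad.

```bash
python3 -m crank '{"claw":[1,1,1,1,1,1,1,1,1,1,1,1],"slide":[[-386,-463,0],[-386,-463,0],[-386,-463,0],[-386,-463,0],[-386,-463,0],[-386,-463,0],[-386,-463,0],[-386,-463,0],[-386,-463,0],[-386,-463,0],[-386,-463,0],[-386,-463,0]],"dr":[[0,0,-0.144],[0,0,-0.144],[0,0,-0.144],[0,0,-0.144],[0,0,-0.144],[0,0,-0.144],[0,0,-0.144],[0,0,-0.144],[0,0,-0.144],[0,0,-0.144],[0,0,-0.144],[0,0,-0.144]]}' 20
cat > st.py <<'E'
from h import *
y=np.deg2rad(-15.83);c,s=np.cos(y),np.sin(y);O=np.array([.5688,-.0014])
def lane(P): q=np.asarray(P)[...,:2]-O; return np.stack([q@[c,s],q@[-s,c]],-1)
def st():
    o=bot.get_obs();print('t',o['time'],'lane',np.round(lane(o['position'])*1e3,1),'tipz',round((o['position'][2]-bot.tips_ahead*-o['tool_rot'][2][2])*1e3,1),'F',np.round(o['wrist_force'],1),'w',o['gripper_width'])
    print(np.round(np.array([[c,s,0],[-s,c,0],[0,0,1]])@np.array(o['tool_rot']),3).tolist())
E
python3 - <<'E'
from st import *
st()
d=np.load('top.npy');v,u=np.mgrid[105:252,215:308];P=pt('top',u,v,d[105:252,215:308])
L=lane(P);g=(P[...,2]>.054)&(P[...,2]<.066)
print('box',cv2.minAreaRect(L[g].astype(np.float32)*1000))
E
```

```text
time: 1.6
position: [0.4388, 0.0361, 0.2325]
tool_rot: [[-0.962, 0.274, -0.0], [0.274, 0.962, 0.0], [0.0, 0.0, -1.0]]
wrist_force: [-0.5, -0.3, 0.1]
gripper_width: 0.005
gripper_force: 0.0
t 1.6 lane [-135.3    0.7] tipz 218.5 F [-0.5 -0.3  0.1] w 0.004519760305838826
[[-1.0, 0.001, -0.0], [0.001, 1.0, 0.0], [0.0, 0.0, -1.0]]
box ((-57.688568115234375, 0.3423042297363281), (241.97201538085938, 105.7399673461914), 0.3178233802318573)
```

```bash
python3 -m crank '{"claw":[1,1,1,1,1,1,1],"slide":[[0,0,50],[0,0,100],[0,0,140],[0,0,165],[0,0,180],[0,0,186],[0,0,186]],"dr":[[0,0,0],[0,0,0],[0,0,0],[0,0,0],[0,0,0],[0,0,0],[0,0,0]]}'
python3 - <<'E'
from st import *
st(); p,d=save('top','pics/top2.png')
v,u=np.mgrid[105:252,215:308];P=pt('top',u,v,d[105:252,215:308])
L=lane(P)*1e3;g=(abs(L[...,1])<44)&(L[...,0]>-115)&(P[...,2]>.05)&(P[...,2]<.066)
x=L[g][:,0];print('box x',np.percentile(x,[1,5,50,95,99]),g.sum())
cv2.imwrite('pics/crop2.png',cv2.resize(p[105:252,195:308],None,fx=4,fy=4)[:,:,::-1])
E
```

```text
time: 2.48
position: [0.4392, 0.0361, 0.0471]
tool_rot: [[-0.962, 0.273, 0.0], [0.273, 0.962, 0.0], [-0.0, 0.0, -1.0]]
wrist_force: [-0.0, -0.0, 0.8]
gripper_width: 0.004
gripper_force: 0.0
t 2.475 lane [-135.     0.7] tipz 33.1 F [-0.  -0.   0.8] w 0.00438934277691803
[[-1.0, 0.0, 0.0], [0.0, 1.0, 0.0], [-0.0, 0.0, -1.0]]
box x [-22.3453935  -20.43643728 104.45647959 107.57330882 107.97058943] 49
```

View pics/crop2.png

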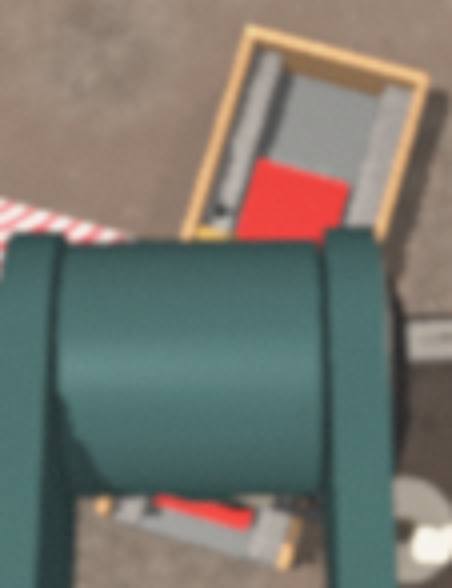

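The arm hides most of the box now, but its front edge is at lane x of about -21. That puts the centre near -50 and the rear near -80, with the pin still visible at (220,210). Now I'll press.

```bash
python3 -m crank '{"claw":[1,1,1,1,1,1],"slide":[[0,0,5],[0,0,10],[0,0,15],[0,0,18],[0,0,19],[0,0,19]],"dr":[[0,0,0],[0,0,0],[0,0,0],[0,0,0],[0,0,0],[0,0,0]]}'
python3 - <<'E'
from st import *
st()
E
```

```text
time: 3.28
position: [0.4395, 0.0359, 0.0283]
tool_rot: [[-0.962, 0.273, 0.001], [0.273, 0.962, 0.0], [-0.001, 0.001, -1.0]]
wrist_force: [-2.0, 0.1, 7.6]
gripper_width: 0.002
gripper_force: 4.1
t 3.275 lane [-134.6    0.6] tipz 14.3 F [-2.   0.1  7.6] w 0.0019563580893237433
[[-1.0, 0.001, 0.001], [0.001, 1.0, 0.001], [-0.001, 0.001, -1.0]]
```

```bash
python3 -m crank '{"claw":[1,1,1,1,1,1,1,1,1,1,1,1],"slide":[[0,0,1],[-8,0,1],[-16,0,1],[-24,0,1],[-32,0,1],[-38,0,1],[-44,0,1],[-50,0,1],[-56,0,1],[-62,0,1],[-68,0,1],[-68,0,1]],"dr":[[0,0,0],[0,0,0],[0,0,0],[0,0,0],[0,0,0],[0,0,0],[0,0,0],[0,0,0],[0,0,0],[0,0,0],[0,0,0],[0,0,0]]}'
python3 - <<'E'
from st import *
st(); save('top','pics/t.png');p,d=save('side','pics/side3.png')
cv2.imwrite('pics/crop3.png',cv2.resize(p[130:260,180:360],None,fx=4,fy=4)[:,:,::-1])
E
```

```text
time: 4.78
position: [0.5047, 0.0172, 0.0271]
tool_rot: [[-0.962, 0.273, 0.0], [0.273, 0.962, 0.0], [-0.0, 0.0, -1.0]]
wrist_force: [-3.0, -0.1, 9.3]
gripper_width: 0.004
gripper_force: 4.3
t 4.775 lane [-66.7   0.4] tipz 13.1 F [-3.  -0.1  9.3] w 0.0039410787480944455
[[-1.0, 0.001, 0.0], [0.001, 1.0, 0.0], [-0.0, 0.0, -1.0]]
```

View pics/crop3.png

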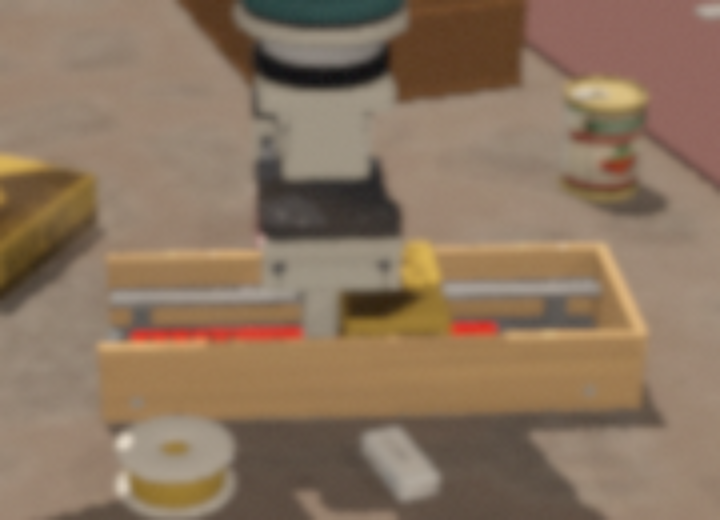

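The side crop shows the finger (305-340, about 330) right behind the box's rear edge (x≈343). The plate is down and the box is flat, so I'll keep pushing.

```bash
python3 -m crank '{"claw":[1,1,1,1,1,1,1,1,1,1,1,1],"slide":[[-6,0,0],[-12,0,0],[-18,0,0],[-24,0,0],[-30,0,0],[-36,0,0],[-42,0,0],[-48,0,0],[-54,0,0],[-60,0,0],[-66,0,0],[-66,0,0]],"dr":[[0,0,0],[0,0,0],[0,0,0],[0,0,0],[0,0,0],[0,0,0],[0,0,0],[0,0,0],[0,0,0],[0,0,0],[0,0,0],[0,0,0]]}'
python3 - <<'E'
from st import *
st()
E
python3 -m crank '{"claw":[1,1,1],"slide":[[-5,0,0],[-10,0,0],[-10,0,0]],"dr":[[0,0,0],[0,0,0],[0,0,0]]}'
python3 - <<'E'
from st import *
st(); p,d=save('side','pics/side4.png')
cv2.imwrite('pics/crop4.png',cv2.resize(p[130:260,180:360],None,fx=4,fy=4)[:,:,::-1])
p,d=save('top','pics/t2.png')
v,u=np.mgrid[105:252,215:308];P=pt('top',u,v,d[105:252,215:308])
L=lane(P)*1e3;g=(abs(L[...,1])<44)&(L[...,0]<100)&(L[...,0]>0)&(P[...,2]>.05)&(P[...,2]<.066)
x=L[g][:,0];print('box x',np.percentile(x,[1,5,50,95,99]),g.sum())
E
```

```text
time: 6.38
position: [0.5682, -0.0009, 0.0271]
tool_rot: [[-0.962, 0.274, 0.0], [0.274, 0.962, 0.0], [-0.0, 0.0, -1.0]]
wrist_force: [-2.0, -0.2, 8.7]
gripper_width: 0.005
gripper_force: 4.3
t 6.375 lane [-0.7  0.3] tipz 13.1 F [-2.  -0.2  8.7] w 0.004612772673687286
[[-1.0, 0.001, 0.0], [0.001, 1.0, 0.0], [-0.0, 0.0, -1.0]]
time: 6.75
position: [0.5777, -0.0036, 0.0271]
tool_rot: [[-0.962, 0.274, 0.0], [0.274, 0.962, 0.0], [0.0, 0.0, -1.0]]
wrist_force: [-3.3, 1.4, 8.7]
gripper_width: 0.002
gripper_force: 4.3
t 6.75 lane [9.2 0.3] tipz 13.1 F [-3.3  1.4  8.7] w 0.0023332077918347457
[[-1.0, 0.001, -0.0], [0.001, 1.0, 0.0], [0.0, 0.0, -1.0]]Traceback (most recent call last):
  File "<stdin>", line 7, in <module>
    return _quantile_unchecked(
        a, q, axis, out, overwrite_input, method, keepdims, weights)
    return _ureduce(a,
                    func=_quantile_ureduce_func,
    ...<5 lines>...
                    overwrite_input=overwrite_input,
                    method=method)
    r = func(a, **kwargs)
    result = _quantile(arr,
                       quantiles=q,
    ...<2 lines>...
                       out=out,
                       weights=wgt)
    slices_having_nans = np.isnan(arr[-1, ...])
                                  ~~~^^^^^^^^^
IndexError: index -1 is out of bounds for axis 0 with size 0
```

View pics/crop4.png

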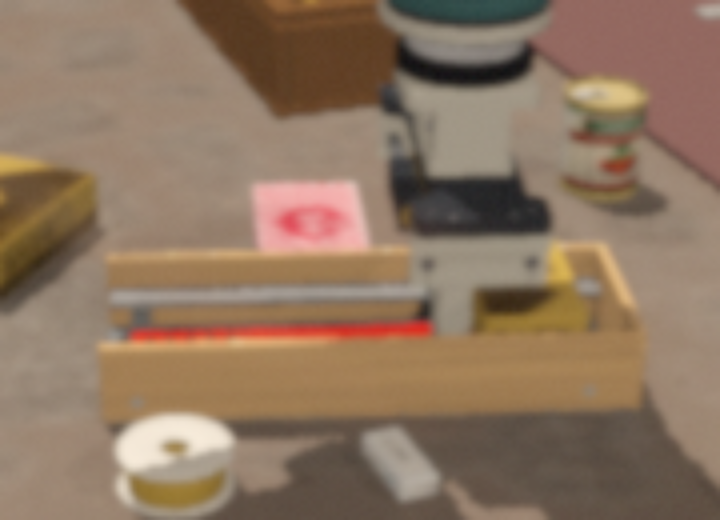

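The finger's front is at lane x of about +17, so the box centre is about +47 and home, lying flat in the pocket (crop 475-590, 300). I'll back off 6 mm with the plate still pressed, then lift straight up.

```bash
python3 -m crank '{"claw":[1,1,1,1,1,1,1,1,1,1,1],"slide":[[3,0,0],[6,0,0],[6,0,0],[6,0,-5],[6,0,-10],[6,0,-15],[6,0,-25],[6,0,-50],[6,0,-90],[6,0,-140],[6,0,-140]],"dr":[[0,0,0],[0,0,0],[0,0,0],[0,0,0],[0,0,0],[0,0,0],[0,0,0],[0,0,0],[0,0,0],[0,0,0],[0,0,0]]}'
python3 -m crank '{"claw":[1,1,1,1,1,1,1,1],"slide":[[0,60,-20],[0,120,-40],[0,180,-60],[0,240,-60],[0,300,-60],[0,350,-60],[0,350,-60],[0,350,-60]],"dr":[[0,0,0],[0,0,0],[0,0,0],[0,0,0],[0,0,0],[0,0,0],[0,0,0],[0,0,0]]}'
python3 - <<'E'
from st import *
st(); p,d=save('top','pics/top5.png')
v,u=np.mgrid[105:252,215:308];P=pt('top',u,v,d[105:252,215:308])
L=lane(P)*1e3;g=(abs(L[...,1])<42)&(L[...,0]<101)&(P[...,2]>.05)&(P[...,2]<.066)
x=L[g][:,0];print('box x',g.sum(),np.percentile(x,[1,5,50,95,99]))
cv2.imwrite('pics/crop5.png',cv2.resize(p[105:252,175:325],None,fx=4,fy=4,interpolation=cv2.INTER_CUBIC)[:,:,::-1])
E
```

```text
time: 8.22
position: [0.5729, -0.002, 0.1709]
tool_rot: [[-0.962, 0.273, 0.006], [0.273, 0.962, -0.0], [-0.005, 0.001, -1.0]]
wrist_force: [0.8, 0.1, -1.0]
gripper_width: 0.008
gripper_force: 0.0
time: 9.22
position: [0.667, 0.3344, 0.2255]
tool_rot: [[-0.962, 0.273, -0.001], [0.273, 0.962, -0.001], [0.001, -0.001, -1.0]]
wrist_force: [-0.1, -0.2, -0.1]
gripper_width: 0.006
gripper_force: 0.0
t 9.225 lane [  2.9 349.9] tipz 211.5 F [-0.1 -0.2 -0.1] w 0.006267709740470143
[[-1.0, 0.0, -0.001], [0.0, 1.0, -0.001], [0.001, -0.001, -1.0]]
box x 928 [17.97084913 19.37250098 46.32109571 74.58132571 77.02860468]
```

View pics/crop5.png

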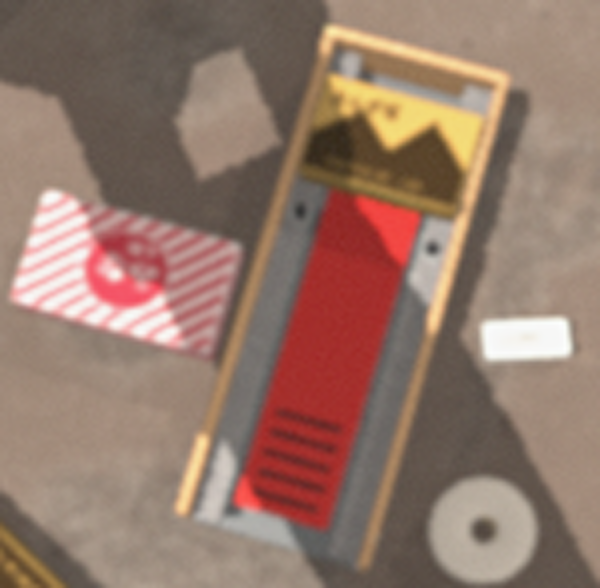

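The box is square in the pocket (crop (395,145), centre at lane x of about +47). Both pins are up behind it at (300,210) and (433,246), and the things around the lane haven't moved. Handing it in.

```bash
python3 -c "
from station import bot
print(bot.sign_off())"
```

```text
the job is handed in; nothing more can be done
None
```

The middle-sized gold sweets box is home in the pocket, centred at about lane x = +47 mm with both pins up behind it and the things around the lane unmoved; I handed the job in at about 9 s, and no verdict came back.

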